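Weigh a dumpling sample and aim the thermometer at it

ROBOT

A 7-joint arm with a two-finger parallel gripper is mounted at the origin on the work surface. World frame = base frame: x ahead of the robot, y to its left, z up, the work surface at z = 0. Lengths are in m, angles in rad, forces in N, time in s.
With the tool pointing down it reaches from about 0.425 to 0.825 m from the base axis. Payload 3.6 kg.
Tool frame: the origin (TCP) lies midway between the tips of the shut fingers; the grasp point (between the pads) lies 19 mm behind it; y points along the fingers, z is the direction in which the jaws open and shut, and the axes are right-handed (so a half turn about y gives the same grasp; the last joint's range is limited). The gripper opens to 93 mm and grips with 3 to 60 N. Pads are 15 mm wide; open, the fingers measure 128 mm over their backs; the gripper's body (75 mm by 188 mm) begins 65 mm behind the grasp point.
Start: joints at [1.282, 0.615, -0.013, 1.423, 0.008, 1.103, -0.04], TCP at [0.169, -0.628, 0.196] pointing down, gripper open.
Joint ranges: [-3.12, 3.12], [-0.3, 2.06], [-1.34, 1.32], [0.26, 2.42], [-1.36, 4.5], [0.01, 1.98], [-2.84, 2.84]. Speed limits (rad/s): [2.79, 2.79, 3.14, 3.14, 3.14, 3.14, 3.14].

INTERFACE

Orientations are given as [roll, pitch, yaw] about the fixed x, y, z axes, in that order (R = Rz(yaw) Ry(pitch) Rx(roll)).
In Python, from station import manip gives the robot as it stands.
- The arm moves only by the tool apply_moves, never from a script. Its argument "steps" is a list of rows, each a list of 6 numbers: the shift along the world's x, y, z scaled (see below), then the turn, a rotation vector about the world's x, y, z scaled (see below). A call has 1 to 20 rows; each row shifts and turns the commanded pose from where the row before left it; what a row does not reach is not made up. The controller multiplies each number of a shift by 0.05 m and each number of a turn by pi rad. A row lasts 1/10 s, in which the tool goes at most 50 mm and 8.59 degrees, less where a joint would pass 70% of its speed; a pose out of reach is approached as far as the arm can. A call with a number of a shift or a turn outside -1 to 1 is refused whole. A call with a gripper value outside its range is refused whole. "grip" is the gripper's target within -1 to 1 (shut at 1, half-way at 0, fully open at -1), set as the call begins (left out, the last holds). The fingers move at their own pace and stop on an object; the grip force is fixed at half the most. Time passes only in rows, so rows that do not move let the fingers close. It gives the time, the measured TCP pose, the force and the opening at its end, in the units of the state.
- manip.sense(): the state, without advancing time (a new reading comes with each control period).
- manip.get_image(name): name is "scene" or "top"; returns the picture (480x640x3 uint8, red, green, blue); there is no depth.
- manip.camera_params(name): a dict with "mtx" (3x3 intrinsics, pixels), "R" (3x3) and "t" (3): a world point X has camera coordinates R X + t. Camera axes: x right, y down, z forward; pixel columns grow to the right and rows downward; lengths in m; the calibration is good to about 2 mm. A picture is of the moment at which its call begins. camera_params takes no time and is no camera call.
- manip.close_job(): hands the job in, once; it reports no verdict.
Trained networks look in the newest picture that a camera, given by its name, has taken for a name from the list of things; names that differ only in an ending like _2 or _b are one class to them, and where a whole thing is asked for, a point or a joint stands for the part that bears it (a point fixed in the world has none). Each returns a list of dicts, best first, with "confidence" (0 to 1); they miss things now and then, are a little off and sometimes report something else, mostly with a low value. They report only what shows in the picture. A call takes as long as a camera call. They do not tell look-alikes from the thing itself.
- manip.recognise(target, camera): "extent" ([left, top, right, bottom] in pixels, round what is visible of it).
- manip.outline_of(target, camera): "mask" (480x640 bool, what is visible of it) and "extent" ([left, top, right, bottom] in pixels, round what is visible of it).
- manip.mark_of(target, camera): "centre" ([row, column] in pixels: a listed point, or the origin of a listed thing).
The state is a dict: "time": time; "qpos": joint angles; "qd": joint speeds; "effort": joint torques, N m; "eef_pos": TCP position; "eef_rot": TCP orientation; "ft_force": force on the tool from outside, world axes, zero at the start; "moment": the same for the moment, N m; "finger_gap": finger opening in m.
Only numpy, scipy, OpenCV 4.12 (cv2) and the standard library are available. Lean on these libraries where they do the work, as an engineer would, in place of code of your own. Each camera call takes 0.05 s, during which the arm holds its last target. There are 200 camera calls.

TASK

Set the sample cup that holds the dumplings gently down, upright, in the middle of the portion scale's sprung pan and let go of it; do not drop it or push the pan down to its stop. Then draw the yellow infrared thermometer up out of its holder, turn it from upright to a slant of about 45 degrees and hold it still in the air with its nose pointing at the middle of the cup's mouth from about 10 cm away, touching nothing but the gripper. Finish while still holding it there, and leave the empty cup, the shaker and the marker where they are.

Things in the scene. Friction and masses are not known exactly. Their poses are not given: they have to be found in the camera images.
- cup: the sample cup: round aluminium cup, 65 mm tall, outside diameter 54 mm at the foot and 58 mm at the rim, walls 3 mm, about 0.15 to 0.23 kg, two golden fried dumplings fixed inside below the rim. Origin: centre of its underside; z up its axis. It starts upright on the table, on the robot's left or right. It can be gripped across its outside from above.
- cup_mouth (a point): centre of the sample cup's mouth, level with the rim, on the cup's axis 65 mm above its underside
- scale: portion scale: white box 200 mm (x) by 170 mm (y), 38 mm tall, dark display on its -x side, fixed to the table (place and yaw vary). Origin: centre of its underside. The round pan stands 20 mm from its centre towards its +x.
- pan_center (a point): centre of the top face of the scale's round steel pan (diameter 124 mm, flat, 6 mm thick, printed with a thin blue ring of 68 mm diameter round its middle); 62 mm above the table when unloaded; z up
- pan (a joint): how far the pan is pressed down, m: 0 unloaded, 0.016 at its stop; spring 600 N/m, so the cup presses it down about 2.4 to 3.8 mm
- thermometer: infrared thermometer: straight bar 150 mm, 0.12 kg; nose part white (60 mm long, 26 x 22 mm), the other 90 mm yellow, 30 (x) by 24 mm (y), flat-sided, gripped 20 to 30 mm below its blue end. Origin: centre of the nose face (dark lens); z runs along the bar to the blue end, so the nose looks along -z. Starts upright, nose down, loose in the holder, nose 12 mm and blue end 162 mm above the table.
- holder: grey holder fixed to the table (place and yaw vary): base 100 x 90 x 8 mm and an upright pocket 44 x 38 mm outside, 36 x 30 mm inside, open at the top 72 mm above the table, its floor 12 mm above the table. Origin: centre of its underside. It stands on the other side of the robot than the sample cup.
- empty_cup: bystander: an empty cup like the sample cup, upright; origin centre of its underside
- shaker: bystander: white jar with a blue cap, 52 mm diameter, 100 mm tall; origin centre of its underside
- marker: bystander: black marker pen with blue cap lying on the table, about 120 x 18 x 18 mm; origin at its underside
Not all that is in view belongs to the job. Of the things that look like the thermometer, the middle-sized one is meant.

How it is judged:
By the outcome, as a careful person would: the job done as asked, in the order asked, and still so for the second after the job is handed in, while the arm keeps its last pose, push and grip.
It also fails if it takes over 58 s, if anything falls off the work surface, if the arm or the gripper's body presses on something with over 40 N, if the wrist force passes 120 N, or if a joint passes its speed limit or range.

## Working session

There is one attempt and no reset: what is moved stays moved. The work goes in short steps, Python scripts to look and compute and a tool call to move; the robot and the scene stay as the last step left them, time stands still between calls to the robot, and variables do not carry over. Pictures are saved under pics/ and viewed, about 8 in all and at most 12, crops included, and the job is handed in when it is done.

Besides the shell and the picture viewer there is one more tool, called after ">>>" as name(argument=value, ...) on one line, values as JSON. apply_moves: Moves the arm, as the interface text tells. Its arguments: {"type":"object","properties":{"steps":{"type":"array","items":{"type":"array","items":{"type":"number","minimum":-1,"maximum":1}}},"grip":{"type":"number"}},"required":["steps"]}

```bash
mkdir -p pics; cat > h.py <<'E'
import numpy as np, cv2
from station import manip
def save(cam,name):
    im=np.array(manip.get_image(cam)); cv2.imwrite('pics/'+name,im[:,:,::-1]); return im
def ray(cam,rc):
    p=manip.camera_params(cam);K,R,t=[np.array(p[k],float) for k in('mtx','R','t')]
    d=R.T@np.linalg.solve(K,[rc[1],rc[0],1.]);return -R.T@t,d
def at_z(cam,rc,z):
    c,d=ray(cam,rc);return c+d*(z-c[2])/d[2]
def proj(cam,X):
    p=manip.camera_params(cam);K,R,t=[np.array(p[k],float) for k in('mtx','R','t')]
    x=K@(R@np.array(X,float)+t);return np.round(x[:2]/x[2],1)
def tri(o):
    A=0;b=0
    for c,rc in o:
        q,d=ray(c,rc);d/=np.linalg.norm(d);P=np.eye(3)-np.outer(d,d);A=A+P;b=b+P@q
    return np.linalg.solve(A,b)
E
python3 - <<'E'
from h import *
a=save('scene','s0.png');b=save('top','t0.png')
print({k:np.round(v,3) for k,v in manip.sense().items()})
for c in('scene','top'):
    print(c,'cam',np.round(ray(c,(240,320))[0],3))
    for n in('cup','cup_mouth','pan_center','scale','thermometer','holder','empty_cup','shaker','marker'):
        m=manip.mark_of(n,c); r=manip.recognise(n,c)
        print(n,[(np.round(x['centre'],1).tolist(),round(x['confidence'],2)) for x in m],[(np.round(x['extent']).tolist(),round(x['confidence'],2)) for x in r])
E
```

```text
{'time': np.float64(0.1), 'qpos': array([ 1.282,  0.616, -0.013,  1.425,  0.008,  1.103, -0.04 ]), 'qd': array([ 0.   , -0.003,  0.002, -0.005, -0.   ,  0.001,  0.   ]), 'effort': array([ 2.0000e-03, -4.6004e+01,  2.1000e-01, -1.6625e+01, -6.1000e-02,
        1.7000e-02,  0.0000e+00]), 'eef_pos': array([ 0.169, -0.627,  0.195]), 'eef_rot': array([-1.573, -0.   , -2.879]), 'ft_force': array([-0.042,  0.268,  0.597]), 'moment': array([ 0.03 , -0.014, -0.007]), 'finger_gap': np.float64(0.093)}
scene cam [0.904 0.652 0.786]
cup [([189.3, 274.6], 0.98)] [([259.0, 158.0, 286.0, 196.0], 0.75)]
cup_mouth [([167.5, 273.8], 0.65)] [([260.0, 159.0, 283.0, 195.0], 0.61)]
pan_center [([271.4, 284.9], 0.83)] [([253.0, 248.0, 319.0, 300.0], 0.75)]
scale [([284.8, 295.9], 0.98), ([271.0, 280.4], 0.6)] [([227.0, 230.0, 359.0, 340.0], 0.93)]
thermometer [([357.5, 521.0], 0.91), ([345.2, 450.0], 0.62), ([299.8, 487.3], 0.56)] [([446.0, 288.0, 472.0, 340.0], 0.94), ([476.0, 220.0, 527.0, 310.0], 0.79), ([519.0, 314.0, 546.0, 362.0], 0.74)]
holder [([351.9, 446.7], 0.91)] [([409.0, 319.0, 487.0, 379.0], 
[... 487 characters left out ...]
 [([250.9, 453.4], 0.95)] [([431.0, 237.0, 470.0, 267.0], 0.96), ([129.0, 251.0, 188.0, 306.0], 0.7), ([312.0, 276.0, 328.0, 333.0], 0.33)]
pan_center [([185.4, 292.1], 0.87), ([249.5, 452.9], 0.33)] [([261.0, 158.0, 327.0, 220.0], 0.93), ([120.0, 267.0, 157.0, 284.0], 0.18)]
scale [([201.9, 300.0], 0.86)] []
thermometer [([278.0, 157.8], 0.97), ([334.3, 122.2], 0.89), ([351.9, 184.6], 0.61)] [([120.0, 267.0, 159.0, 286.0], 0.88), ([137.0, 344.0, 196.0, 379.0], 0.85), ([90.0, 325.0, 128.0, 347.0], 0.8)]
holder [([277.6, 159.8], 0.8)] []
empty_cup [] [([425.0, 125.0, 462.0, 162.0], 0.62)]
shaker [([139.3, 166.2], 0.96)] [([139.0, 115.0, 179.0, 155.0], 0.88)]
marker [([301.4, 322.1], 0.86)] []
```

View pics/s0.png

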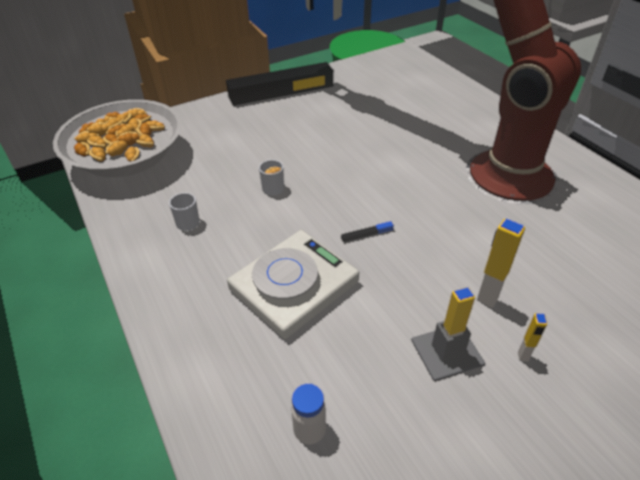

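View pics/t0.png

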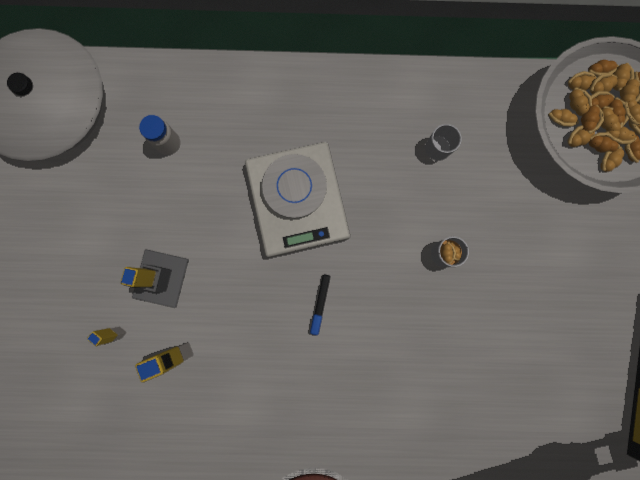

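```bash
python3 - <<'E'
from h import *
S=cv2.imread('pics/s0.png');T=cv2.imread('pics/t0.png')
def blob(im,x0,y0,x1,y1,lo,hi):
    h=cv2.cvtColor(im[y0:y1,x0:x1],cv2.COLOR_BGR2HSV);m=cv2.inRange(h,lo,hi)
    n,l,s,c=cv2.connectedComponentsWithStats(m);i=1+np.argmax(s[1:,4]);m=(l==i).astype(np.uint8)
    r=cv2.minAreaRect(cv2.findContours(m,0,2)[0][0]);return (c[i][1]+y0,c[i][0]+x0),s[i,4],r,m
bl=((105,150,60),(125,255,255))
s=blob(S,445,284,478,304,*bl);t=blob(T,112,260,145,295,*bl)
print('blue',s[:3],t[:3],tri([('scene',s[0]),('top',t[0])]),at_z('top',t[0],.162),at_z('scene',s[0],.162))
# holder base corners (top) from dark grey threshold
g=cv2.cvtColor(T,cv2.COLOR_BGR2GRAY)[240:315,115:200]
for n,(sp,tp) in dict(cup_mouth=((167.5,273.8),(250.9,453.4)),pan=((271.4,284.9),(185.4,292.1)),).items():
    z={'cup_mouth':.065,'pan':.062}[n];print(n,tri([('scene',sp),('top',tp)]),at_z('top',tp,z),at_z('scene',sp,z))
# ring of pan
r=blob(T,262,160,327,220,(100,60,40),(130,255,255))
print('ring',cv2.fitEllipse(np.argwhere(r[3])[:,::-1].astype(np.float32)+[262,160]))
r=blob(S,255,248,319,300,(100,60,40),(130,255,255));print('ringS',cv2.fitEllipse(np.argwhere(r[3])[:,::-1].astype(np.float32)+[255,248]))
for n,c in(('cup','top'),('cup','scene'),('holder','top'),('shaker','top'),('thermometer','top')):
    for o in manip.outline_of(n,c)[:3]:
        m=np.array(o['mask']).astype(np.uint8);cs=cv2.findContours(m,0,2)[0]
        print(n,c,o['confidence'],cv2.minAreaRect(max(cs,key=cv2.contourArea)))
for n,tp,z in(('shaker',(127,153),.1),('marker',(301,322),.01),('ecup',(139,446),.065),('big',(370,148),.22),('small',(339,95),.11)):print(n,at_z('top',tp,z))
C=[(250,146),(259,188),(306,177),(300,134)]
P=np.array([at_z('top',c,.008)[:2] for c in C]);print('holder corners',P,P.mean(0),np.linalg.norm(P-np.roll(P,-1,0),axis=1),np.degrees(np.arctan2(*(P-np.roll(P,-1,0)).T[::-1])))
cr=lambda I,x0,y0,x1,y1:cv2.resize(I[y0:y1,x0:x1],(480,400),interpolation=cv2.INTER_CUBIC)
cv2.imwrite('pics/c0.png',np.vstack([cr(T,105,235,201,315),cr(S,400,280,496,360)])[:, :])
E
```

```text
blue ((np.float64(293.03225806451616), np.float64(463.5376344086022)), np.int32(93), ((18.518869400024414, 9.066036224365234), (7.554830074310303, 13.873414993286133), 74.05460357666016)) ((np.float64(276.1970802919708), np.float64(127.94890510948905)), np.int32(137), ((15.839622497558594, 16.311321258544922), (10.02731990814209, 13.873414993286133), 15.94539737701416)) [0.46621641 0.31664855 0.16222768] [0.46665834 0.31635231 0.162     ] [0.46552468 0.31679198 0.162     ]
cup_mouth [ 0.52609509 -0.2491849   0.0613811 ] [ 0.52937364 -0.25065496  0.065     ] [ 0.52501963 -0.24119858  0.065     ]
pan [0.64753749 0.0558938  0.06227278] [0.64745205 0.05599769 0.062     ] [0.64757125 0.05555602 0.062     ]Traceback (most recent call last):
  File "<stdin>", line 16, in <module>
cv2.error: OpenCV(4.12.0) /io/opencv/modules/imgproc/src/shapedescr.cpp:356: error: (-215:Assertion failed) n >= 0 && (depth == CV_32F || depth == CV_32S) in function 'fitEllipseNoDirect'
```

```bash
cat > m.py <<'E'
from h import *
S=cv2.imread('pics/s0.png');T=cv2.imread('pics/t0.png')
def ell(im,x0,y0,x1,y1):
    m=cv2.inRange(cv2.cvtColor(im[y0:y1,x0:x1],cv2.COLOR_BGR2HSV),(100,80,40),(130,255,255))
    e=cv2.fitEllipse((np.argwhere(m)[:,::-1]+[x0,y0]).astype(np.float32));return e
for c,a in(('top',(T,265,160,325,218)),('scene',(S,258,250,315,297))):
    e=ell(*a);print('ring',c,e,at_z(c,e[0][::-1],.062))
for n,c in(('cup','top'),('cup','scene'),('holder','top'),('thermometer','top')):
    for o in manip.outline_of(n,c)[:3]:
        m=np.array(o['mask']).astype(np.uint8);cs=cv2.findContours(m,0,2)[0]
        print(n,c,round(o['confidence'],2),cv2.minAreaRect(max(cs,key=cv2.contourArea)))
for n,tp,z in(('shaker',(127,153),.1),('marker',(301,322),.01),('ecup',(139,446),.065),('big',(370,148),.22),('small',(339,95),.11)):print(n,at_z('top',tp,z))
C=[(250,146),(259,188),(306,177),(300,134)]
P=np.array([at_z('top',c,.008)[:2] for c in C]);D=P-np.roll(P,-1,0);print('holder',P.mean(0),np.linalg.norm(D,axis=1),np.degrees(np.arctan2(D[:,1],D[:,0])))
cr=lambda I,x0,y0,x1,y1:cv2.resize(I[y0:y1,x0:x1],(360,300),interpolation=cv2.INTER_CUBIC)
cv2.imwrite('pics/c0.png',np.vstack([np.hstack([cr(T,105,235,201,315),cr(S,400,280,496,360)]),np.hstack([cr(T,416,220,488,280),cr(S,240,145,312,205)])]))
E
python3 m.py
```

```text
ring top ((293.8525695800781, 185.11553955078125), (33.43728256225586, 33.87765884399414), 85.6168441772461) [0.64808971 0.05267345 0.062     ]
ring scene ((284.2947082519531, 271.1873779296875), (25.70626449584961, 34.69829177856445), 84.62464904785156) [0.6483093  0.05450814 0.062     ]
cup top 0.86 ((449.5, 252.0), (30.0, 37.0), 90.0)
cup scene 0.97 ((270.69671630859375, 176.16395568847656), (34.856258392333984, 24.354114532470703), 84.80557250976562)
holder top 0.76 ((160.55955505371094, 278.5296325683594), (46.1808967590332, 51.9208984375), 15.124006271362305)
thermometer top 0.9 ((138.0699920654297, 278.0099792480469), (35.21392059326172, 19.516149520874023), 8.130102157592773)
thermometer top 0.78 ((106.26922607421875, 336.3461608886719), (15.689289093017578, 38.83098602294922), 78.69007110595703)
thermometer top 0.74 ((164.58248901367188, 362.1855773925781), (20.103853225708008, 60.413089752197266), 66.03751373291016)
shaker [0.74198094 0.31330343 0.1       ]
marker [ 0.4285947  -0.00700719  0.01      ]
ecup [ 0.74540438 -0.23799819  0.065     ]
big [0.32771317 0.25425091 0.22      ]
small [0.35761213 0.38673759 0.11      ]
holder [0.46508288 0.31187404] [0.08577516 0.09440832 0.08553226 0.1006007 ] [ 79.31213061 -10.18542129 -96.53928452 170.04964795]
```

View pics/c0.png

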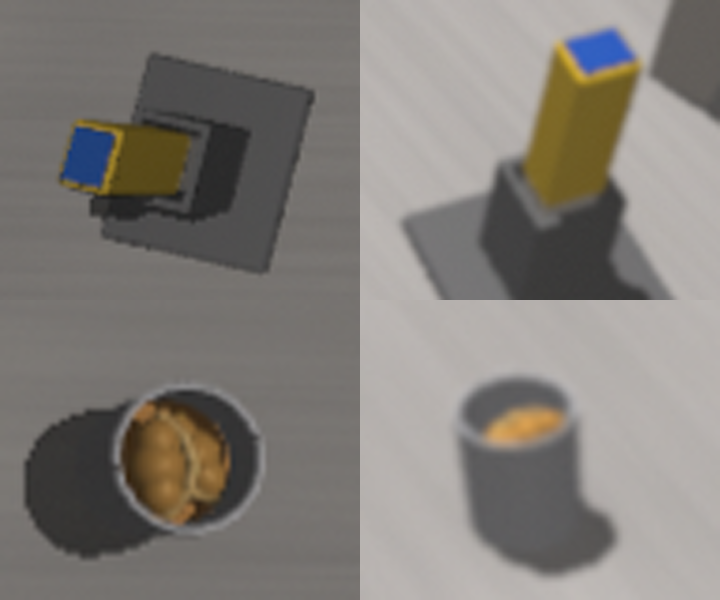

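```bash
python3 - <<'E'
from h import *
print(at_z('top',(251.6,453.6),.065),at_z('scene',(167.4,271.3),.065),tri([('top',(251.6,453.6)),('scene',(167.4,271.3))]))
E
```

```text
[ 0.52806379 -0.25102173  0.065     ] [ 0.52983087 -0.24450813  0.065     ] [ 0.52768133 -0.25211617  0.05952561]
```

>>> apply_moves(steps=[[0.3,0.3,0,0,0,0.0476],[0.5,0.5,0,0,0,0.0476],[0.6,0.6,0,0,0,0.0476],[0.6,0.6,0,0,0,0.0476],[0.6,0.6,0,0,0,0.0476],[0.6,0.6,0,0,0,0.0476],[0.6,0.6,0,0,0,0.0476],[0.6,0.6,0,0,0,0],[0.6,0.6,0,0,0,0],[0.6,0.6,0,0,0,0],[0.6,0.6,0,0,0,0],[0.5,0.5,0,0,0,0],[0.3,0.3,0,0,0,0],[0.1,0.2,0,0,0,0],[0,0,0,0,0,0],[0,0,0,0,0,0]], grip=-1)

```text
time: 3.7
eef_pos: [0.5227, -0.2692, 0.1964]
eef_rot: [-1.572, -0.002, -1.834]
ft_force: [-0.9, -1.3, -0.3]
finger_gap: 0.0926
```

>>> apply_moves(steps=[[0.1,0.39,0,0,0,0],[0,0,-0.3,0,0,0],[0,0,-0.5,0,0,0],[0,0,-0.5,0,0,0],[0,0,-0.5,0,0,0],[0,0,-0.3,0,0,0],[0,0,0,0,0,0],[0,0,0,0,0,0]])

```text
time: 4.5
eef_pos: [0.5283, -0.2499, 0.0918]
eef_rot: [-1.571, -0.001, -1.835]
ft_force: [0.5, 0.3, -0.2]
finger_gap: 0.0932
```

```bash
python3 - <<'E'
from h import *
a=save('scene','s1.png');b=save('top','t1.png')
s=manip.sense();print(s['eef_pos'],s['ft_force'])
cr=lambda I,x0,y0,x1,y1:cv2.resize(I[y0:y1,x0:x1,::-1],(400,400),interpolation=cv2.INTER_CUBIC)
cv2.imwrite('pics/c1.png',np.hstack([cr(b,400,200,500,300),cr(a,220,110,320,210)]))
E
```

```text
[ 0.52936552 -0.24933859  0.09268631] [-0.34237812 -0.06309174  0.29355403]
```

View pics/c1.png

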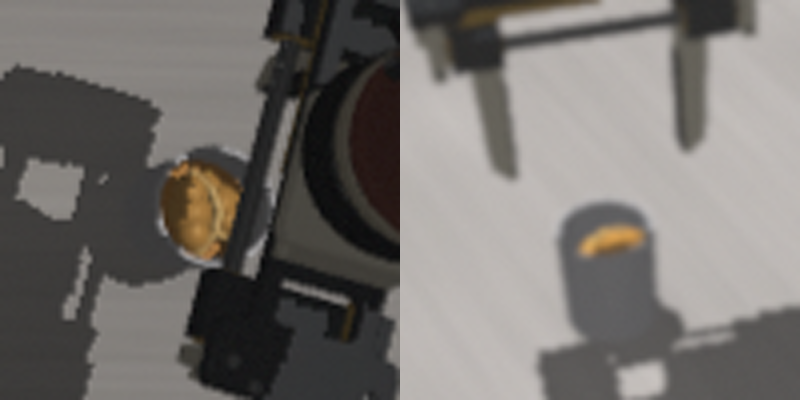

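The gripper hangs above the dumpling cup with the fingers on either side, cup mouth at about (605,230) in the right half of the crop. I'll descend and grip.

>>> apply_moves(steps=[[0,0,-0.3,0,0,0],[0,0,-0.4,0,0,0],[0,0,-0.4,0,0,0],[0,0,-0.2,0,0,0],[0,0,0,0,0,0],[0,0,0,0,0,0]])

```text
time: 5.2
eef_pos: [0.5297, -0.2485, 0.0274]
eef_rot: [-1.569, -0.0, -1.832]
ft_force: [0.1, 0.1, 0.1]
finger_gap: 0.0929
```

>>> apply_moves(steps=[[0,0,0,0,0,0],[0,0,0,0,0,0],[0,0,0,0,0,0],[0,0,0,0,0,0],[0,0,0,0,0,0],[0,0,0,0,0,0],[0,0,0,0,0,0],[0,0,0,0,0,0],[0,0,0,0,0,0],[0,0,0,0,0,0]], grip=1)

```text
time: 6.2
eef_pos: [0.5291, -0.2482, 0.0266]
eef_rot: [-1.57, -0.0, -1.832]
ft_force: [-0.1, 0.2, 0.9]
finger_gap: 0.0561
```

>>> apply_moves(steps=[[0,0,0.2,0,0,0],[0,0,0.4,0,0,0],[0,0,0.6,0,0,0],[0,0,0.6,0,0,0],[0.1,0.3,0.4,0,0,0],[0.2,0.5,0,0,0,0],[0.3,0.7,0,0,0,0],[0.3,0.8,0,0,0,0],[0.3,0.8,0,0,0,0],[0.3,0.8,0,0,0,0],[0.3,0.8,0,0,0,0],[0.3,0.7,0,0,0,0],[0.2,0.4,0,0,0,0],[0.08,0.25,0,0,0,0],[0,0,0,0,0,0],[0,0,0,0,0,0],[0,0,0,0,0,0]])

```text
time: 7.9
eef_pos: [0.6474, 0.0513, 0.1364]
eef_rot: [-1.571, -0.002, -1.835]
ft_force: [-0.7, -0.6, -1.3]
finger_gap: 0.0559
```

```bash
python3 - <<'E'
from h import *
a=save('scene','s2.png');b=save('top','t2.png')
s=manip.sense();print(s['eef_pos'],s['ft_force'],s['finger_gap'])
p=s['eef_pos']
print('expect mouth',proj('scene',p+[0,0,.038]),proj('top',p+[0,0,.038]),[ (manip.mark_of('cup_mouth',c)[:1]) for c in('scene','top')])
cr=lambda I,x0,y0,x1,y1:cv2.resize(I[y0:y1,x0:x1,::-1],(400,400),interpolation=cv2.INTER_CUBIC)
cv2.imwrite('pics/c2.png',np.hstack([cr(b,220,110,360,250),cr(a,220,170,360,310)]))
E
```

```text
[0.64759721 0.05198959 0.13647762] [-0.32566219 -0.61341823 -2.46636532] 0.055921387966544646
expect mouth [280.1 226.6] [291.5 170.7] [[{'centre': [225.2, 279.3], 'confidence': 0.76}], []]
```

View pics/c2.png

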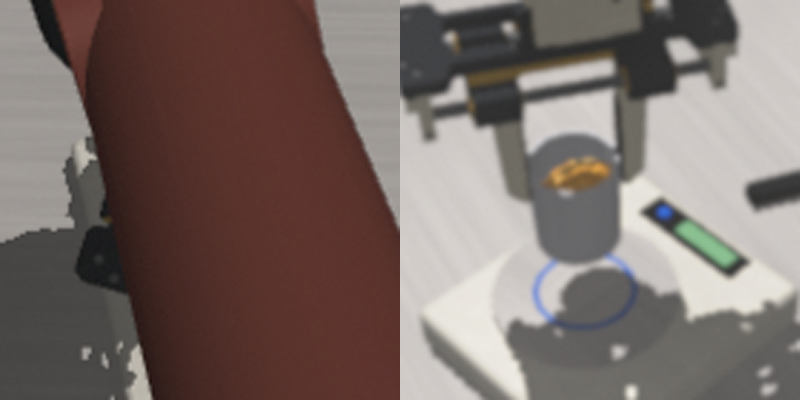

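>>> apply_moves(steps=[[0,0.02,-0.2,0,0,0],[0,0,-0.25,0,0,0],[0,0,-0.2,0,0,0],[0,0,-0.1,0,0,0],[0,0,-0.05,0,0,0],[0,0,-0.04,0,0,0],[0,0,0,0,0,0],[0,0,0,0,0,0],[0,0,0,0,0,0]])

```text
time: 9.0
eef_pos: [0.6482, 0.0554, 0.0949]
eef_rot: [-1.57, 0.0, -1.832]
ft_force: [0.1, -0.2, -1.5]
finger_gap: 0.0561
```

>>> apply_moves(steps=[[0,0,-0.04,0,0,0],[0,0,-0.03,0,0,0],[0,0,-0.02,0,0,0],[0,0,0,0,0,0],[0,0,0,0,0,0],[0,0,0,0,0,0]])

```text
time: 9.6
eef_pos: [0.6479, 0.0553, 0.09]
eef_rot: [-1.571, 0.0, -1.832]
ft_force: [0.2, 0.9, -2.1]
finger_gap: 0.056
```

```bash
python3 - <<'E'
from h import *
for i in range(4):
    manip.get_image('scene');s=manip.sense();print(s['eef_pos'],s['ft_force'],s['finger_gap'])
E
```

```text
[0.64796171 0.05536314 0.09000173] [ 0.33242253 -0.52858129 -2.19448049] 0.0560094012336551
[0.64793502 0.05535913 0.08998821] [ 0.65374224  0.12196136 -1.91694004] 0.055900164833084846
[0.64794013 0.05536092 0.09001798] [-1.00292598 -0.55797505 -1.51393069] 0.05597884289352769
[0.64790103 0.05534592 0.08997609] [ 0.91261213 -0.26160281 -1.10870803] 0.05608330060964041
```

>>> apply_moves(steps=[[0,-0.02,-0.02,0,0,0],[0,0,-0.02,0,0,0],[0,0,-0.02,0,0,0],[0,0,-0.02,0,0,0],[0,0,0,0,0,0],[0,0,0,0,0,0],[0,0,0,0,0,0],[0,0,0,0,0,0]])

```text
time: 10.6
eef_pos: [0.648, 0.0542, 0.0861]
eef_rot: [-1.571, -0.0, -1.832]
ft_force: [-0.6, -0.7, -0.2]
finger_gap: 0.0557
```

```bash
python3 - <<'E'
from h import *
for i in range(5):
    manip.get_image('scene');s=manip.sense();print(s['eef_pos'],s['ft_force'],s['finger_gap'])
E
```

```text
[0.64797396 0.05422878 0.08604811] [ 0.04826677 -0.1154953   0.35438518] 0.056100345188431655
[0.64797256 0.05420954 0.08602109] [-0.28965941 -0.55604394 -0.43393689] 0.05619493653151804
[0.64797068 0.05422082 0.08600553] [ 0.2218825  -1.08867147 -0.04458553] 0.05600302382913401
[0.64797413 0.05422435 0.08598437] [ 0.07358165 -0.73356144 -0.38931327] 0.05597288863049961
[0.6479892  0.05423426 0.08602337] [-0.57398089 -0.59853036  0.20548047] 0.05622542463728507
```

>>> apply_moves(steps=[[0,0,0,0,0,0],[0,0,0,0,0,0],[0,0,0,0,0,0],[0,0,0,0,0,0],[0,0,0,0,0,0],[0,0,0,0,0,0],[0,0,0.1,0,0,0],[0,0,0.3,0,0,0],[0,0,0.6,0,0,0],[0,0,0.8,0,0,0],[0,0,0.8,0,0,0],[0,0,0.6,0,0,0],[0,0,0,0,0,0]], grip=-1)

```text
time: 12.15
eef_pos: [0.6511, 0.0554, 0.2533]
eef_rot: [-1.559, 0.005, -1.832]
ft_force: [-0.6, -0.6, 0.5]
finger_gap: 0.0928
```

>>> apply_moves(steps=[[-0.2,0.3,0,0,0,0],[-0.4,0.55,0,0,0,0],[-0.5,0.7,0,0,0,0],[-0.5,0.7,0,0,0,0],[-0.5,0.7,0,0,0,0],[-0.5,0.7,0,0,0,0],[-0.5,0.7,0,0,0,0],[-0.4,0.55,0,0,0,0],[-0.2,0.3,0,0,0,0],[0,0,0,0,0,0],[0,0,0,0,0,0]])

```text
time: 13.25
eef_pos: [0.4621, 0.3136, 0.2451]
eef_rot: [-1.572, -0.002, -1.831]
ft_force: [0.6, -0.1, -0.7]
finger_gap: 0.0927
```

```bash
python3 - <<'E'
from h import *
a=save('scene','s3.png');b=save('top','t3.png')
s=manip.sense();print(s['eef_pos'],s['ft_force'],s['finger_gap'],s['qpos'])
for c in('scene','top'):
  for n in('cup_mouth','cup','pan_center'):print(c,n,manip.mark_of(n,c)[:2])
print(proj('top',[.648,.054,.124]),proj('scene',[.648,.054,.124]))
cr=lambda I,x0,y0,x1,y1:cv2.resize(I[y0:y1,x0:x1,::-1],(400,400),interpolation=cv2.INTER_CUBIC)
cv2.imwrite('pics/c3.png',np.hstack([cr(b,235,120,355,240),cr(a,220,190,340,310)]))
E
```

```text
[0.46357153 0.31242573 0.24528332] [-0.12378553  0.48557967 -0.262204  ] 0.09300100358806844 [-0.39324495  0.44830125 -0.36471018  1.61051964  0.17404202  1.11651887
 -1.06585604]
scene cup_mouth [{'centre': [245.7, 279.4], 'confidence': 0.83}]
scene cup [{'centre': [275.4, 284.0], 'confidence': 0.55}, {'centre': [285.5, 295.8], 'confidence': 0.5}]
scene pan_center [{'centre': [271.0, 284.1], 'confidence': 0.86}, {'centre': [236.5, 365.3], 'confidence': 0.68}]
top cup_mouth [{'centre': [177.4, 292.4], 'confidence': 0.84}]
top cup [{'centre': [185.5, 295.8], 'confidence': 0.71}]
top pan_center [{'centre': [187.5, 294.2], 'confidence': 0.92}]
[291.7 177.6] [282.3 247.8]
```

View pics/c3.png

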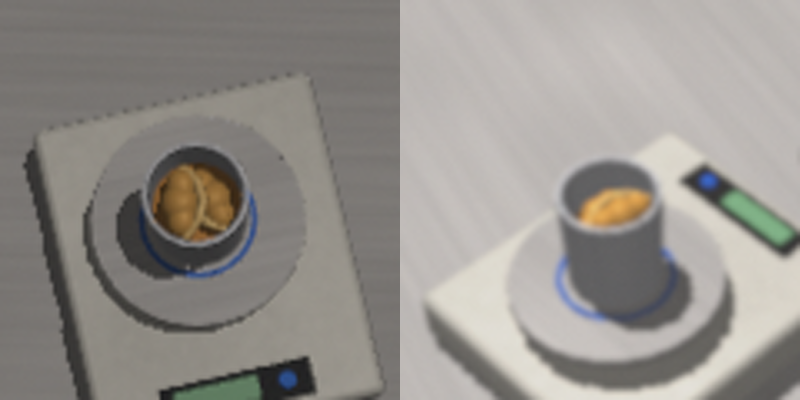

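The cup stands upright inside the blue ring: rim centre at about top (293.5,179), scene (283,248). Next, the thermometer.

>>> apply_moves(steps=[[0.05,0.08,0,0,0,0],[0,0,-0.3,0,0,0],[0,0,-0.5,0,0,0],[0,0,-0.4,0,0,0],[0,0,0,0,0,0],[0,0,0,0,0,0]])

```text
time: 14.25
eef_pos: [0.4657, 0.3188, 0.1862]
eef_rot: [-1.571, 0.0, -1.832]
ft_force: [-0.3, -0.3, 0.9]
finger_gap: 0.0931
```

```bash
python3 - <<'E'
from h import *
a=save('scene','s4.png')
s=manip.sense();print(s['eef_pos'],s['ft_force'],s['finger_gap'])
print(proj('scene',s['eef_pos']),tri([('top',(178.8,293.5)),('scene',(248.5,282.7))]),at_z('top',(178.8,293.5),.124),at_z('scene',(248.5,282.7),.124))
cv2.imwrite('pics/c4.png',cv2.resize(a[200:360,380:580,::-1],(750,600),interpolation=cv2.INTER_CUBIC))
E
```

```text
[0.46606172 0.31912438 0.18694702] [ 0.23259856 -0.54457726  0.03238452] 0.09347385202860015
[467.3 283.6] [0.64655471 0.05120757 0.11914629] [0.64582501 0.0507245  0.124     ] [0.64807259 0.05590824 0.124     ]
```

View pics/c4.png

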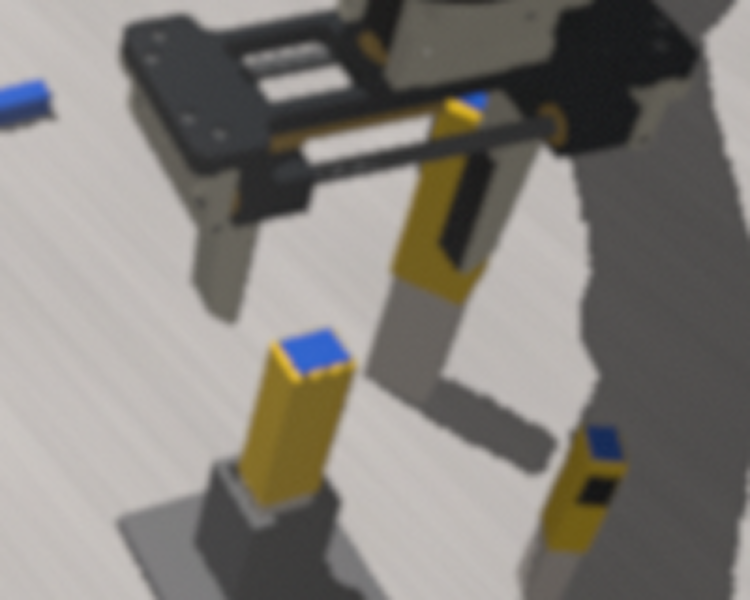

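```bash
python3 - <<'E'
from h import *
b=tri([('top',(369.5,149)),('scene',(226,512))]);d=b[:2]-[.466,.3165];u=np.array([.966,-.259])
print(b,'along',d@u,'perp',d[0]*u[1]-d[1]*u[0])
E
```

```text
[0.32262558 0.26303955 0.19160211] along -0.12465342977246467 perp 0.08877676887103803
```

>>> apply_moves(steps=[[0,-0.05,0,0,0,0],[0,0,-0.2,0,0,0],[0,0,-0.4,0,0,0],[0,0,-0.4,0,0,0],[0,0,-0.3,0,0,0],[0,0,-0.06,0,0,0],[0,0,0,0,0,0],[0,0,0,0,0,0]])

```text
time: 15.1
eef_pos: [0.4659, 0.3164, 0.1187]
eef_rot: [-1.57, 0.001, -1.832]
ft_force: [0.2, 0.8, -0.1]
finger_gap: 0.0931
```

>>> apply_moves(steps=[[0,0,0,0,0,0],[0,0,0,0,0,0],[0,0,0,0,0,0],[0,0,0,0,0,0],[0,0,0,0,0,0],[0,0,0,0,0,0],[0,0,0,0,0,0],[0,0,0,0,0,0],[0,0,0,0,0,0],[0,0,0,0,0,0],[0,0,0,0,0,0],[0,0,0,0,0,0]], grip=1)

```text
time: 16.3
eef_pos: [0.4654, 0.3159, 0.1179]
eef_rot: [-1.571, 0.0, -1.832]
ft_force: [1.5, 0.3, -0.8]
finger_gap: 0.0299
```

>>> apply_moves(steps=[[0,0,0.1,0,0,0],[0,0,0.2,0,0,0],[0,0,0.3,0,0,0],[0,0,0.4,0,0,0],[0,0,0.5,0,0,0],[0,0,0.6,0,0,0],[0,0,0.6,0,0,0],[0,0,0.5,0,0,0],[0,0,0.3,0,0,0],[0,0,0.1,0,0,0],[0,0,0,0,0,0],[0,0,0,0,0,0]])

```text
time: 17.5
eef_pos: [0.4649, 0.3153, 0.2971]
eef_rot: [-1.572, -0.002, -1.832]
ft_force: [0.6, 0.2, -1.7]
finger_gap: 0.0302
```

```bash
python3 - <<'E'
from h import *
from scipy.spatial.transform import Rotation as Rn
s=manip.sense();print(s['eef_pos'],s['eef_rot'],s['finger_gap'],s['qpos'])
m=np.array([.647,.053,.124])
for az in(-45,-60):
    h=np.array([np.cos(np.radians(az)),np.sin(np.radians(az)),0]);d=(h-[0,0,1])/2**.5
    print(az,'nose',m-.1*d,'TCP',m-.206*d,'axis',np.cross([0,0,-1],d))
E
```

```text
[0.46488003 0.31531656 0.29707257] [-1.57197682e+00 -1.59279214e-03 -1.83198560e+00] 0.03015339012464543 [-0.39079803  0.41556866 -0.37417229  1.51235224  0.1562396   1.24524484
 -1.04751267]
-45 nose [0.597      0.103      0.19471068] TCP [0.544    0.156    0.269664] axis [-0.5 -0.5 -0. ]
-60 nose [0.61164466 0.11423724 0.19471068] TCP [0.574168   0.17914872 0.269664  ] axis [-0.61237244 -0.35355339 -0.        ]
```

>>> apply_moves(steps=[[0.08,-0.16,0.1,0,0,-0.0417],[0.16,-0.32,0.1,0,0,-0.0417],[0.22,-0.45,0,0,0,-0.0417],[0.25,-0.5,0,0,0,-0.0417],[0.25,-0.5,0,0,0,0],[0.25,-0.5,0,0,0,0],[0.21,-0.43,0,0,0,0],[0.16,-0.32,0,0,0,0],[0,0,0,0,0,0],[0,0,0,0,0,0]])

```text
time: 18.5
eef_pos: [0.5436, 0.1575, 0.307]
eef_rot: [-1.573, -0.001, -2.356]
ft_force: [0.0, 0.6, -2.2]
finger_gap: 0.0305
```

>>> apply_moves(steps=[[0,0,0,-0.0177,-0.0177,0],[0,0,0,-0.0177,-0.0177,0],[0,0,0,-0.0177,-0.0177,0],[0,0,0,-0.0177,-0.0177,0],[0,0,0,-0.0177,-0.0177,0],[0,0,0,-0.0177,-0.0177,0],[0,0,0,-0.0177,-0.0177,0],[0,0,0,-0.0177,-0.0177,0],[0,0,0,-0.0177,-0.0177,0],[0,0,0,-0.0177,-0.0177,0],[0,0,0,0,0,0],[0,0,0,0,0,0],[0,0,0,0,0,0],[0,0,0,0,0,0]])

```text
time: 19.9
eef_pos: [0.5449, 0.1562, 0.3086]
eef_rot: [-0.785, 0.002, -2.358]
ft_force: [-0.3, -0.5, -1.2]
finger_gap: 0.0301
```

```bash
cat > chk.py <<'E'
from h import *
from scipy.spatial.transform import Rotation as Rn
s=manip.sense();R=Rn.from_euler('xyz',s['eef_rot']).as_matrix();d=R[:,1];p=s['eef_pos'];m=np.array([.647,.053,.124])
n=p+.106*d;v=m-n
print('tcp',p.round(4),'d',d.round(3),'zt',R[:,2].round(3),'nose',n.round(4),'dist',np.linalg.norm(v).round(4),'miss',(v-d*(v@d)).round(4),'tilt',np.degrees(np.arccos(-d[2])).round(1),'gap',s['finger_gap'],'q',s['qpos'].round(2),'t',s['time'])
print('to go TCP',(m-.206*d-p).round(4))
E
python3 chk.py
```

```text
tcp [0.5449 0.1562 0.3086] d [ 0.5   -0.5   -0.707] zt [ 0.498 -0.501  0.707] nose [0.5979 0.1032 0.2337] dist 0.1303 miss [-0.0145  0.0135 -0.0198] tilt 45.0 gap 0.030149510366768766 q [-0.74  0.37 -0.04  1.84  0.91  1.13 -2.05] t 19.9
to go TCP [-0.0009 -0.0001 -0.039 ]
```

Lower into place, then check in the images.

>>> apply_moves(steps=[[0,0,-0.1,0,0,0],[0,0,-0.2,0,0,0],[0,0,-0.2,0,0,0],[0,0,-0.18,0,0,0],[0,0,-0.1,0,0,0],[0,0,0,0,0,0],[0,0,0,0,0,0],[0,0,0,0,0,0],[0,0,0,0,0,0]])

```text
time: 20.8
eef_pos: [0.5446, 0.157, 0.2693]
eef_rot: [-0.784, 0.001, -2.356]
ft_force: [-0.4, 0.9, -1.3]
finger_gap: 0.0302
```

```bash
python3 chk.py; python3 - <<'E'
from h import *
from scipy.spatial.transform import Rotation as Rn
a=save('scene','s5.png');b=save('top','t5.png')
s=manip.sense();d=Rn.from_euler('xyz',s['eef_rot']).as_matrix()[:,1];p=s['eef_pos'];n=p+.106*d
for c in('scene','top'):print(c,'nose',proj(c,n),'joint',proj(c,n-.06*d),'blue',proj(c,n-.15*d),'mouth',proj(c,[.647,.053,.124]))
for c in('scene','top'):
  print([(np.round(x['centre'],1),x['confidence']) for x in manip.mark_of('thermometer',c)],[(np.round(x['centre'],1),x['confidence']) for x in manip.mark_of('cup_mouth',c)])
cr=lambda I,x0,y0,x1,y1:cv2.resize(I[y0:y1,x0:x1,::-1],(400,400),interpolation=cv2.INTER_CUBIC)
cv2.imwrite('pics/c5.png',np.hstack([cr(b,190,120,350,280),cr(a,250,130,410,290)]))
E
```

```text
tcp [0.5446 0.157  0.2693] d [ 0.501 -0.5   -0.706] zt [ 0.499 -0.5    0.708] nose [0.5977 0.104  0.1945] dist 0.1 miss [-0.0008 -0.001   0.0002] tilt 45.1 gap 0.03020746311310157 q [-0.74  0.41 -0.03  1.89  0.95  1.07 -2.14] t 20.8
to go TCP [-0.0008 -0.001   0.0002]
scene nose [320.1 225.9] joint [345.5 211.1] blue [388.4 186.1] mouth [282.5 247.3]
top nose [257.8 197.3] joint [233.8 211.1] blue [191.3 235.4] mouth [292.2 178.1]
[(array([226.2, 324. ]), 0.93), (array([355.3, 521.3]), 0.89), (array([298.7, 490.5]), 0.7)] [(array([248.8, 284.5]), 0.86)]
[(array([333.2, 123.1]), 0.91), (array([349.5, 183.7]), 0.82), (array([196.8, 257.3]), 0.73), (array([301.6, 322.8]), 0.33)] [(array([177.1, 293.5]), 0.63)]
```

View pics/c5.png

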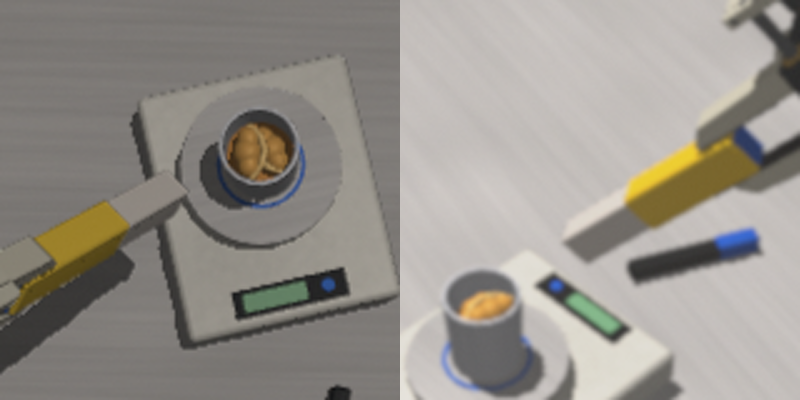

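The bar points along the predicted line into the cup mouth in both views: nose at about top (258,197) and scene (321,227), mouth at top (293.5,179) and scene (283,248.5). I'll let it settle briefly, then hand in.

>>> apply_moves(steps=[[0,0,0,0,0,0],[0,0,0,0,0,0],[0,0,0,0,0,0],[0,0,0,0,0,0],[0,0,0,0,0,0]])

```text
time: 21.6
eef_pos: [0.5444, 0.1569, 0.2689]
eef_rot: [-0.784, -0.0, -2.356]
ft_force: [0.5, -0.7, -1.5]
finger_gap: 0.0297
```

```bash
python3 chk.py; python3 -c "
from station import manip
print(manip.close_job())"
```

```text
tcp [0.5444 0.1569 0.2689] d [ 0.501 -0.5   -0.706] zt [ 0.5   -0.499  0.708] nose [0.5974 0.1038 0.1941] dist 0.0998 miss [-0.0003 -0.0009  0.0004] tilt 45.1 gap 0.029733021118557763 q [-0.74  0.41 -0.03  1.89  0.95  1.07 -2.14] t 21.6
to go TCP [-0.0005 -0.0008  0.0006]
the job is handed in; nothing more can be done
None
```

I set the dumpling cup upright in the middle of the scale's pan and let go only once the pan was carrying its weight. I then drew the middle-sized thermometer out of its holder and held it in the air aimed at the cup's mouth. The job was handed in that way at 21.6 s.

- **Thermometer, last check:** from the arm's pose it is slanted 45.1°, with the nose 99.8 mm from the cup's mouth and about 1 mm off aim. The gripper reads 29.7 mm, matching the bar's 30 mm side. Both camera views show the bar touching nothing but the gripper.
- **Cup, last check:** both views show it upright inside the blue ring. The two views put its mouth up to about 5 mm apart sideways, and triangulation put the mouth about 5 mm low, so I aimed at a point between the two.
- **Bystanders:** I never went near the empty cup, the shaker or the marker, but did not measure them again at the end.

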